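Pack and level the inspection stand's fourth foot

ROBOT

A 6-joint arm with a two-finger parallel gripper is mounted at the origin on a cart in front of the work surface, level with it; the furniture and walls round the work are solid. World frame = base frame: x ahead of the robot, y to its left, z up, the work surface at z = 0. Lengths are in m, angles in rad, forces in N, time in s.
With the tool pointing down it reaches from about 0.375 to 0.9 m from the base axis. Payload 3.1 kg.
Tool frame: the origin (TCP) lies midway between the tips of the shut fingers; the grasp point (between the pads) lies 19 mm behind it (manip.hold_point_z is the distance from the TCP to the grasp point, in m); x points along the fingers, y is the direction in which the jaws open and shut, and the axes are right-handed (so a half turn about x gives the same grasp; the last joint's range is limited). The gripper opens to 85 mm and grips with 20 to 120 N. Pads are 22 mm wide; open, the fingers measure 114 mm over their backs; the gripper's body (76 mm by 85 mm) begins 54 mm behind the grasp point. The pads swing forward as they close: fully open they stand 13 mm farther back than shut.
Start: joints at [-1.333, 0.527, 1.433, -0, 1.181, -0.178], TCP at [0.252, -0.572, 0.231] pointing down, gripper open.
Joint ranges: [-3.08, 3.08], [-0.75, 2.2], [0.22, 2.44], [-1.43, 4.57], [0, 2.65], [-2.85, 2.85]. Speed limits (rad/s): [2.79, 2.79, 3.14, 3.14, 3.14, 3.14].

INTERFACE

Orientations are given as a unit quaternion [x, y, z, w].
In Python, from station import manip, snapshot gives the robot as it stands.
- The arm moves only by the tool play_rows, never from a script. Its argument "series" is a list of rows, each a list of 4 numbers: the shift along the tool's x, y, z in m, then the turn about the tool's x in degrees. In form: [[tx, ty, tz, spin], ...]. A call has 1 to 20 rows; each row is the pose to reach, as a shift and turn from the pose measured when the call began, along the tool's axes at that moment; what a row does not reach only later rows make up. A row lasts 1/10 s, in which the tool goes at most 50 mm and 8.59 degrees, less where a joint would pass 70% of its speed; a pose out of reach is approached as far as the arm can. A call with a gripper value outside its range is refused whole. "claw" is the opening in per cent of the stroke, from 0 (shut) to 100 (fully open), set as the call begins (left out, the last holds). The fingers move at their own pace and stop on an object; "force" is the grip in N (left out, the last holds). Time passes only in rows, so rows that repeat a pose let the fingers close. It gives the time, the measured TCP pose, the force and the opening at its end, in the units of the state.
- manip.sense(): the state, without advancing time (a new reading comes with each control period).
- snapshot(name): name is "scene" or "top"; returns a dict with "image" (420x560x3 uint8, blue, green, red), "depth" (420x560 float32, m along the optical axis (not along the pixel's ray), 0 where there is no reading), "fov_y" (degrees; the focal length in pixels is half the picture's height over the tangent of half this angle, whatever the lens; pixels are square), "cx", "cy" (the principal point, pixels), "R" (3x3) and "t" (3): a world point X has camera coordinates R X + t. Camera axes: x right, y down, z forward; pixel columns grow to the right and rows downward; lengths in m; the calibration is good to about 2 mm. A picture is of the moment at which its call begins.
- manip.sign_off(): hands the job in, once; it reports no verdict.
The state is a dict: "t": time; "q": joint angles; "qd": joint speeds; "tau": joint torques, N m; "tcp_pos": TCP position; "tool_rot": TCP orientation; "force": force on the tool from outside, world axes, zero at the start; "ft_torque": the same for the moment, N m; "finger_gap": opening from 0.0 (shut) to 1.0 (fully open).
Only numpy, scipy, OpenCV 4.12 (cv2) and the standard library are available. Lean on these libraries where they do the work, as an engineer would, in place of code of your own. Each camera call takes 0.05 s, during which the arm holds its last target.

TASK

The inspection stand rests on only three of its feet: the screw foot in the lug at its near right corner hangs clear and is too short to reach the mat. Lay the loose steel packing plate flat under that foot, with the foot's whole face over the plate, then screw the foot down with its knob (clockwise seen from above) until it just touches and bears on the plate with a few newtons, without lifting the stand. Leave the stand where it is and the other tools undisturbed.

Things in the scene. Friction and masses are not known exactly. Their poses are not given: they have to be found in the camera images.
- stand: inspection stand, about 5 kg, standing loose on the mat: grey base plate 200 x 160 x 14 mm, its top 36 mm above the mat, on three fixed rubber feet at x, y = (-85, 65), (85, 65), (85, -65) mm. A column 240 mm high at the far left carries a small camera over the plate. Origin on the mat under the middle of the plate; x to the far edge, y to the left, z up.
- lug (a point): top of the thread boss (28 mm wide) round the screw foot's vertical axis, on the lug at the stand's near right corner; 44 mm above the mat, at x, y = (-75, -125) mm in the stand's frame. The lug is 44 mm wide along the stand's x and ends 22 mm beyond the axis in -y.
- lug_under (a point): point on the screw foot's axis at the lug's underside, 22 mm above the mat. Below it hangs the round rubber-soled foot, 40 mm across, fixed on the spindle and turning with it; at the start its face is 11.5 to 13.3 mm above the mat. At the end of the thread it would still be 7 mm above the mat.
- knob_grip (a point): middle of the black knurled knob on the spindle: 36 mm across, 20 mm high, free all round, 61 to 67 mm above the mat at the start. Clockwise seen from above lowers knob and foot by 8 mm a turn. Thread friction 0.03 N m; it stays where left. The knob is clamped on the spindle at a height that varies by 3 mm, so it does not tell the foot's height.
- packer: loose steel packing plate 120 x 56 x 10 mm, 0.5 kg, lying flat on the bench top to the right of the stand (at the same height as the mat). Origin at the middle of its underside; x along its length, z up. When the rubber foot rubs on it the knob gets harder to turn: about 0.02 N m more for each newton with which the foot bears, which takes some 0.07 rad of turning. Turned on well past first touch, the foot lifts the stand.
- screwdriver_yellow: screwdriver, 173 mm, yellow and black grip; a bystander, leave it alone. Origin at the middle of its underside.
- flux_bottle: small dropper bottle, 33 mm wide, 94 mm tall, standing; a bystander, leave it alone. Origin at the middle of its underside.
- solder_sucker: desoldering pump, 168 mm long; a bystander, leave it alone. Origin at the middle of its underside.
- marker: marker pen, 135 mm long; a bystander, leave it alone. Origin at the middle of its underside.
- connector_2: circular connector shell, 28 mm, lying; a bystander, leave it alone. Origin at the middle of its underside.

How it is judged:
By the outcome, as a careful person would: the job done as asked, in the order asked, and still so for the second after the job is handed in, with the robot touching nothing.
It also fails if it takes over 61 s, if anything falls off the work surface, if the arm or the gripper's body presses on something with over 40 N, if the wrist force passes 120 N, or if a joint passes its speed limit or range.

## Working session

There is one attempt and no reset: what is moved stays moved. The work goes in short steps, Python scripts to look and compute and a tool call to move; the robot and the scene stay as the last step left them, time stands still between calls to the robot, and variables do not carry over. Pictures are saved under pics/ and viewed, and the job is handed in when it is done.

Besides the shell and the picture viewer there is one more tool, called in YAML: its name, and indented under it one key for each argument. play_rows: Moves the arm, as the interface text tells. Its arguments: {"type":"object","properties":{"series":{"type":"array","items":{"type":"array","items":{"type":"number"}}},"claw":{"type":"number"},"force":{"type":"number"}},"required":["series"]}

```bash
ls; mkdir -p pics
python3 - <<'E'
from station import manip, snapshot
import cv2,numpy as np
s=manip.sense()
for k in s: print(k,np.round(s[k],4) if s[k] is not None else None)
for n in ("scene","top"):
    d=snapshot(n); cv2.imwrite(f"pics/{n}0.png",d["image"]); np.savez(f"{n}0.npz",**d)
    print(n,d["fov_y"],d["cx"],d["cy"],-d["R"].T@d["t"],d["R"].round(3).tolist())
print(manip.hold_point_z)
E
```

```text
pics
t 0.0
q [-1.3336  0.5285  1.4339  0.      1.1814 -0.1785]
qd [ 0.0007  0.0003 -0.0003  0.0021  0.001  -0.    ]
tau [ 3.00000e-04 -4.42344e+01 -1.78024e+01 -2.00000e-04  8.60000e-03
 -0.00000e+00]
tcp_pos [ 0.2523 -0.571   0.2303]
tool_rot [-0.6919 -0.1467  0.6919 -0.1451]
force [-0.3964 -0.0406 -0.6566]
ft_torque [ 0.0002  0.0542 -0.0423]
finger_gap 1.0009
scene 46.126027372548194 283.5004914433194 199.78809394226397 [0.04702408 0.58827437 0.66018427] [[-0.822, -0.57, -0.008], [-0.308, 0.456, -0.835], [0.479, -0.684, -0.55]]
top 48.81835540702673 280.4774254140317 212.15044544852228 [ 0.36314378 -0.13144302  1.13160786] [[0.011, -1.0, 0.022], [-0.982, -0.015, -0.19], [0.191, -0.019, -0.981]]
0.0187
```

View pics/scene0.png

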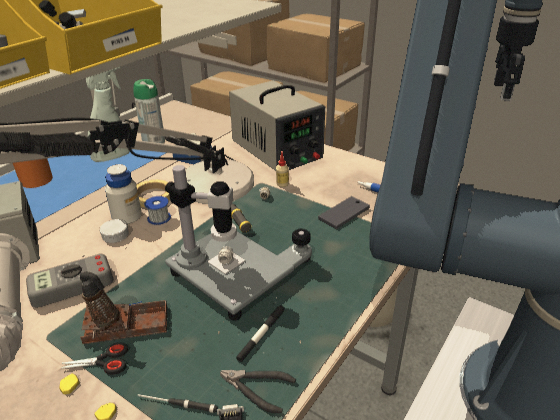

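View pics/top0.png

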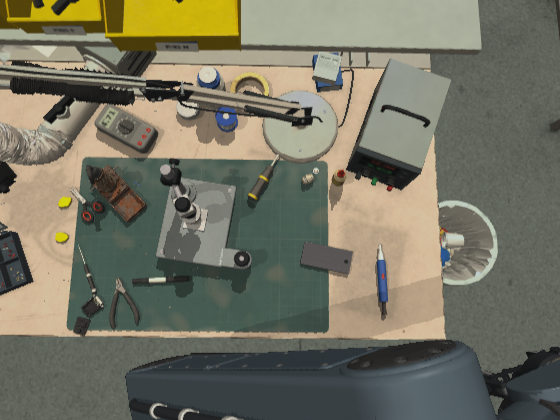

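The top view shows the knob at (242,258), the packer at (326,258) to its right, the sucker at (382,280), and the bottle at (338,178). The scene view shows the knob at (301,240) and the packer at (345,211). Next I measure them.

```bash
cat > h.py <<'E'
import numpy as np,cv2
def f(d): return d["image"].shape[0]/2/np.tan(np.radians(float(d["fov_y"]))/2)
def ray(d,u,v):
    F=f(d); r=np.array([(u-d["cx"])/F,(v-d["cy"])/F,1.0]); return -d["R"].T@d["t"], d["R"].T@r
def onplane(d,u,v,z):
    c,r=ray(d,u,v); return c+r*(z-c[2])/r[2]
def proj(d,X):
    p=d["R"]@np.array(X)+d["t"]; F=f(d); return np.array([p[0]/p[2]*F+d["cx"],p[1]/p[2]*F+d["cy"]])
def cloud(d):
    H,W=d["depth"].shape; v,u=np.mgrid[:H,:W]; F=f(d); z=d["depth"]
    P=np.stack([(u-d["cx"])/F*z,(v-d["cy"])/F*z,z],-1); return (P-d["t"])@d["R"]
E
python3 - <<'E'
import sys; sys.path.insert(0,'.')
from h import *
d=dict(np.load("top0.npz")); P=cloud(d); img=d["image"]
z=P[...,2]
print("mat z",np.median(z[290:320,200:300]),"bench",np.median(z[290:300,340:360]))
# packer
roi=np.zeros(z.shape,bool); roi[235:280,293:360]=1
m=(roi&(z>0.005)&(z<0.02)).astype(np.uint8)
hsv=cv2.cvtColor(img,cv2.COLOR_BGR2HSV)
print("packer hsv",hsv[258,326],hsv[258,345],"mat",hsv[300,280],"bench",hsv[300,350], "n",m.sum())
u=np.argwhere(m); pts=P[m>0]
print("z packer",np.median(pts[:,2]))
r=cv2.minAreaRect(np.float32([[onplane(d,b,a,0.01)[0]*1000,onplane(d,b,a,0.01)[1]*1000] for a,b in u])); print("packer rect depth",r)
m2=(roi&(hsv[...,1]<60)).astype(np.uint8)
m2=cv2.morphologyEx(m2,cv2.MORPH_OPEN,np.ones((3,3)))
cs,_=cv2.findContours(m2,0,2); c=max(cs,key=cv2.contourArea)
r=cv2.minAreaRect(np.float32([onplane(d,q[0][0],q[0][1],0.01)[:2]*1000 for q in c])); print("packer rect col",r,cv2.boxPoints(r).round(1).tolist())
# knob
roi=np.zeros(z.shape,bool); roi[235:280,220:265]=1
m=roi&(z>0.06); print("knob n",m.sum(), "top z",np.percentile(z[m],[10,50,90]))
zt=np.median(z[m&(z>np.percentile(z[m],50)-0.003)])
uv=np.argwhere(m&(abs(z-zt)<0.004)).astype(np.float32)
(c,rad)=cv2.minEnclosingCircle(uv); print(c,rad,onplane(d,c[1],c[0],zt),P[m&(abs(z-zt)<0.004)].mean(0))
# stand plate
m=((abs(z-0.036)<0.004)).astype(np.uint8); m[:, :140]=0; m[:,260:]=0; m[:170]=0; m[285:]=0
cs,_=cv2.findContours(m,0,2); c=max(cs,key=cv2.contourArea); print("plate area",cv2.contourArea(c))
cv2.imwrite("pics/platemask.png",m*255)
big=cv2.resize(img[150:330,140:420],None,fx=2.8,fy=2.8,interpolation=cv2.INTER_CUBIC); cv2.imwrite("pics/crop0.png",big)
s=dict(np.load("scene0.npz"));cv2.imwrite("pics/crop1.png",cv2.resize(s["image"][150:330,150:410],None,fx=3,fy=3,interpolation=cv2.INTER_CUBIC))
E
```

```text
mat z 0.0007208433571820596 bench -0.0012688656288116884
packer hsv [ 8 12 88] [ 8 11 89] mat [76 58 92] bench [ 17  66 154] n 1148
z packer 0.010603211159804952
packer rect depth ((476.00714111328125, -250.93431091308594), (157.9582977294922, 85.88678741455078), 63.05910873413086)
packer rect col ((472.0472106933594, -256.6961669921875), (106.8804931640625, 144.3852996826172), 0.6867967844009399) [[417.70001220703125, -185.10000610351562], [419.5, -329.5], [526.2999877929688, -328.20001220703125], [524.5999755859375, -183.89999389648438]]
knob n 208 top z [0.07180703 0.0754035  0.07859912]
(258.5, 241.5) 7.905794143676758 [ 0.45937015 -0.06441957  0.07583011] [ 0.45953665 -0.06416766  0.07546253]
plate area 4361.0
```

View pics/crop0.png

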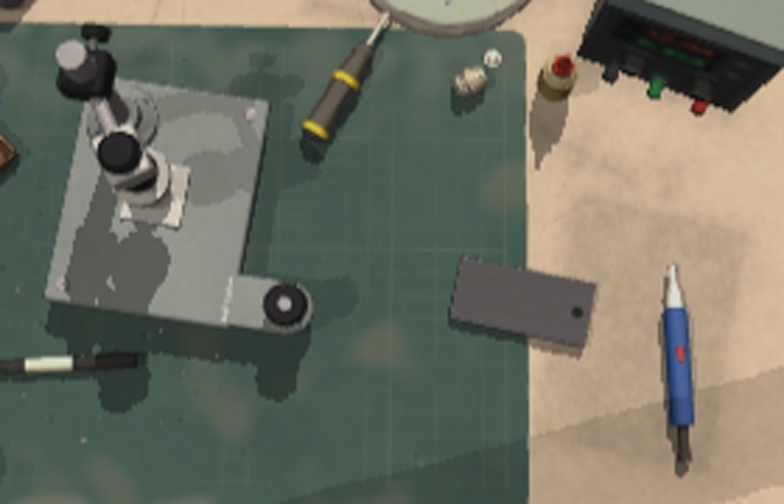

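View pics/crop1.png

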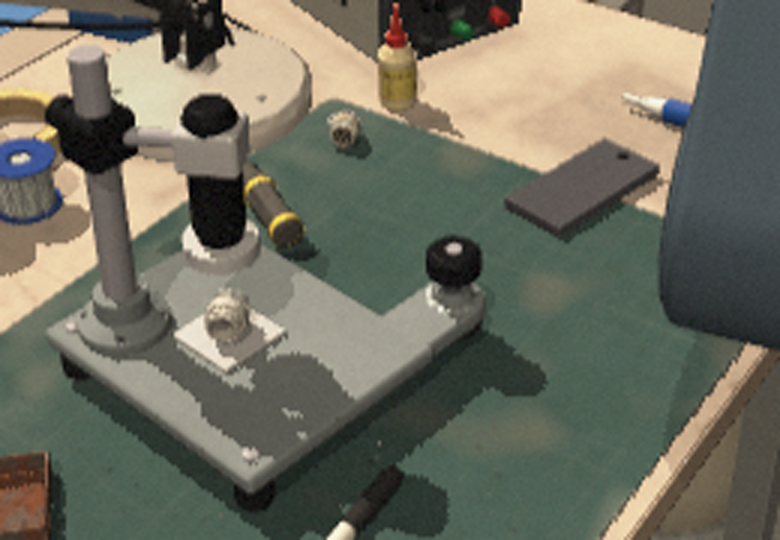

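View pics/platemask.png

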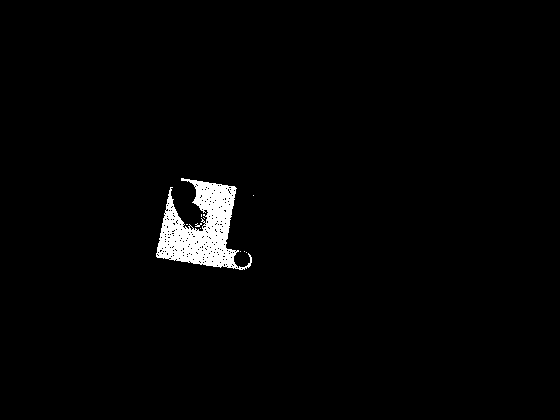

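Run:
```python
import sys; sys.path.insert(0,'.')
from h import *
d=dict(np.load("top0.npz")); s=dict(np.load("scene0.npz"))
hsv=cv2.cvtColor(d["image"],cv2.COLOR_BGR2HSV).astype(int)
m=np.zeros(hsv.shape[:2],np.uint8); R=(slice(235,285),slice(293,360))
m[R]=((hsv[R][...,1]<35)&(hsv[R][...,2]<115)); m=cv2.morphologyEx(m,cv2.MORPH_OPEN,np.ones((3,3)))
cs,_=cv2.findContours(m,0,2); c=max(cs,key=cv2.contourArea)
r=cv2.minAreaRect(np.float32([onplane(d,q[0][0],q[0][1],0.01)[:2]*1000 for q in c])); print("packer top",r,cv2.boxPoints(r).round(1).tolist())
for p in [(464,257),(597,284),(583,348),(450,322)]:
    print(onplane(d,p[0]/2.8+140-.3,p[1]/2.8+150-.3,0.01)*1000)
print("scene corners")
for p in [(503,204),(563,237),(659,170),(605,139)]:
    print(onplane(s,p[0]/3+150-.3,p[1]/3+150-.3,0.01)*1000)
# plate
z=cloud(d)[...,2]
m=((abs(z-0.036)<0.005)).astype(np.uint8); m[:, :140]=0; m[:,260:]=0; m[:170]=0; m[285:]=0
m=cv2.morphologyEx(m,cv2.MORPH_CLOSE,np.ones((3,3)))
cs,_=cv2.findContours(m,0,2); c=max(cs,key=cv2.contourArea)
w=np.array([onplane(d,q[0][0],q[0][1],0.036)[:2]*1000 for q in c])
# near edge points and right edge of the plate
px=c[:,0]
for nm,(a,b) in {"near":((160,262),(225,262)),"right":((236,190),(229,243))}.items():
    a=np.array(a,float);b=np.array(b,float)
    if nm=="near": sel=(px[:,0]>162)&(px[:,0]<222)&(px[:,1]>250)
    else: sel=(px[:,1]>192)&(px[:,1]<240)&(px[:,0]>222)
    vx,vy,x0,y0=cv2.fitLine(w[sel].astype(np.float32),2,0,.01,.01).ravel(); print(nm,sel.sum(),np.degrees(np.arctan2(vy,vx)),x0,y0)
# knob: stereo
for dd,(u,v) in ((d,(285/2.8+140-.3,303/2.8+150-.3)),(s,(454/3+150-.3,246/3+150-.3))):
    c,rr=ray(dd,u,v); print(c,rr, onplane(dd,u,v,0.075))
(a,u),(b,v)=ray(d,285/2.8+139.7,303/2.8+149.7),ray(s,454/3+149.7,246/3+149.7)
t=np.linalg.lstsq(np.c_[u,-v],b-a,rcond=None)[0]; print(a+u*t[0],b+v*t[1])
Ps=cloud(s); print("scene depth knob top",Ps[231:234,299:304].reshape(-1,3).mean(0))
```

```text
packer top ((471.34466552734375, -264.8297119140625), (119.60374450683594, 57.57142639160156), 78.84716796875) [[431.5, -317.8999938964844], [488.0, -329.1000061035156], [511.20001220703125, -211.6999969482422], [454.70001220703125, -200.60000610351562]]
[ 508.89809403 -214.96650527   10.        ]
[ 486.83101079 -330.9444772    10.        ]
[ 431.33367881 -317.77947476   10.        ]
[ 452.23044575 -202.89597761   10.        ]
scene corners
[ 508.19275203 -202.96897777   10.        ]
[ 450.03244396 -191.97295763   10.        ]
[ 431.20501146 -310.31435027   10.        ]
[ 487.27341046 -326.26511259   10.        ]
near 21 81.83293 451.7678 49.320793
right 18 -8.326188 564.4743 -32.798428
[ 0.36314378 -0.13144302  1.13160786] [ 0.09260015  0.06368222 -1.0021229 ] [ 0.46077855 -0.06429843  0.075     ]
[0.04702408 0.58827437 0.66018427] [ 0.43032575 -0.67480644 -0.60407441] [ 0.46389302 -0.06543006  0.075     ]
[ 0.46063124 -0.06439974  0.07659416] [ 0.46258256 -0.06337508  0.07683958]
scene depth knob top [ 0.46191568 -0.06222151  0.0771134 ]
```

```bash
cat >> h.py <<'E'
from scipy.spatial.transform import Rotation as Ro
def rel(s,target,yaw_jaw):
    """tool-frame shift + spin (deg) so that TCP->target with jaw axis (mod 180) at world angle yaw_jaw"""
    R=Ro.from_quat(s["tool_rot"]).as_matrix(); sh=R.T@(np.array(target)-s["tcp_pos"])
    y=R[:,1]; cur=np.degrees(np.arctan2(y[1],y[0]))
    dw=(yaw_jaw-cur+90)%180-90   # world ccw needed
    return sh.round(4), "spin", round(-dw,2), "tilt x", R[:,0].round(4), "jaw",round(cur,2)
E
python3 - <<'E'
import sys; sys.path.insert(0,'.')
from h import *; from station import manip
s=manip.sense()
c=np.array([471,-265.2]);a=np.radians(79);dr=np.array([np.cos(a),np.sin(a)])
g=c-48*dr; print(g)
print(rel(s,[g[0]/1e3,g[1]/1e3,0.10],-11))
print(rel(s,[g[0]/1e3,g[1]/1e3,-0.004],-11))
E
```

```text
[ 461.84116822 -312.31810481]
(array([ 0.1308, -0.1518, -0.2961]), 'spin', np.float64(-55.17), 'tilt x', array([-5.0e-04,  1.9e-03, -1.0e+00]), 'jaw', np.float64(-66.17))
(array([ 0.2348, -0.1516, -0.2961]), 'spin', np.float64(-55.17), 'tilt x', array([-5.0e-04,  1.9e-03, -1.0e+00]), 'jaw', np.float64(-66.17))
```

play_rows:
  series:
    - [0, -0.015, -0.03, -6]
    - [0.01, -0.03, -0.06, -12]
    - [0.025, -0.05, -0.095, -19]
    - [0.045, -0.07, -0.13, -26]
    - [0.065, -0.09, -0.17, -33]
    - [0.085, -0.11, -0.21, -40]
    - [0.105, -0.13, -0.25, -47]
    - [0.12, -0.145, -0.28, -52]
    - [0.13, -0.1517, -0.2961, -55.2]
    - [0.13, -0.1517, -0.2961, -55.2]
    - [0.13, -0.1517, -0.2961, -55.2]
    - [0.13, -0.1517, -0.2961, -55.2]
  claw: 76
  force: 40

```text
t: 1.3
tcp_pos: [0.4617, -0.3136, 0.1013]
tool_rot: [0.546, 0.45, -0.546, 0.449]
force: [-0.3, 0.7, -0.3]
finger_gap: 0.762
```

Run:
```python
import sys; sys.path.insert(0,'.')
from h import *; from station import manip,snapshot
s=manip.sense(); print(s["t"],s["q"],s["finger_gap"],s["force"],s["ft_torque"])
c=np.array([471,-265.2]);a=np.radians(79);dr=np.array([np.cos(a),np.sin(a)])
g=c-48*dr
print(rel(s,[g[0]/1e3,g[1]/1e3,-0.004],-11))
d=snapshot("scene"); cv2.imwrite("pics/s1.png",cv2.resize(d["image"][100:330,200:460],None,fx=2.4,fy=2.4))
d=snapshot("top"); cv2.imwrite("pics/t1.png",cv2.resize(d["image"][150:330,200:420],None,fx=3,fy=3))
```

```text
1.3 [-7.97324163e-01  6.23722956e-01  1.71176702e+00  1.01934356e-03
  8.06692848e-01 -6.04910836e-01] 0.7615251265691101 [-0.30746794  0.69452871 -0.26496537] [ 0.02893209 -0.05036957 -0.05035955]
(array([ 1.053e-01, -1.000e-04, -1.200e-03]), 'spin', np.float64(-0.06), 'tilt x', array([ 1.e-04,  9.e-04, -1.e+00]), 'jaw', np.float64(-11.06))
```

View pics/s1.png

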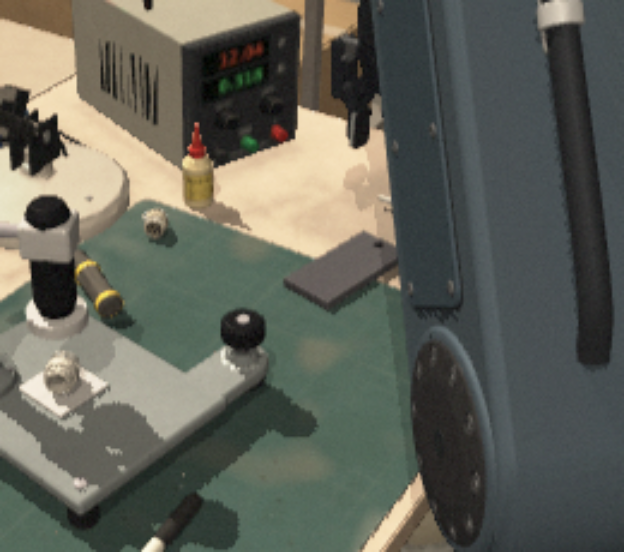

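View pics/t1.png

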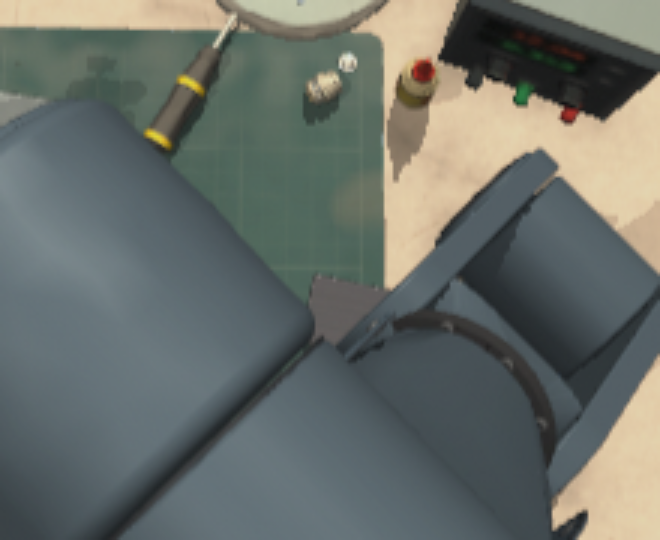

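The gripper is above the packer's right end and the views are mostly blocked by the arm. I'll descend and watch the force.

play_rows:
  series:
    - [0.03, 0, -0.0006, 0]
    - [0.06, 0, -0.0012, 0]
    - [0.08, 0, -0.0012, 0]
    - [0.09, 0, -0.0012, 0]
    - [0.096, 0, -0.0012, 0]
    - [0.096, 0, -0.0012, 0]
    - [0.096, 0, -0.0012, 0]

```text
t: 2.1
tcp_pos: [0.4622, -0.3133, 0.0063]
tool_rot: [0.546, 0.449, -0.546, 0.45]
force: [-0.1, 0.2, 0.1]
finger_gap: 0.761
```

play_rows:
  series:
    - [0.002, 0, 0, 0]
    - [0.004, 0, 0, 0]
    - [0.006, 0, 0, 0]
    - [0.0075, 0, 0, 0]
    - [0.0075, 0, 0, 0]
    - [0.0075, 0, 0, 0]

```text
t: 2.7
tcp_pos: [0.4622, -0.3132, -0.0013]
tool_rot: [0.546, 0.449, -0.546, 0.45]
force: [0.5, 0.3, -0.6]
finger_gap: 0.761
```

play_rows:
  series:
    - [0.001, 0, 0, 0]
    - [0.0025, 0, 0, 0]
    - [0.0025, 0, 0, 0]

```text
t: 3.0
tcp_pos: [0.4621, -0.3131, -0.004]
tool_rot: [0.546, 0.449, -0.546, 0.449]
force: [0.3, -0.7, -0.2]
finger_gap: 0.76
```

play_rows:
  series:
    - [0, 0, 0, 0]
    - [0, 0, 0, 0]
    - [0, 0, 0, 0]
    - [0, 0, 0, 0]
    - [0, 0, 0, 0]
    - [0, 0, 0, 0]
  claw: 40
  force: 40

```text
t: 3.6
tcp_pos: [0.4622, -0.3132, -0.0039]
tool_rot: [0.546, 0.449, -0.546, 0.45]
force: [0.5, -0.2, 2.9]
finger_gap: 0.641
```

Run:
```python
import sys; sys.path.insert(0,'.')
from h import *; from station import manip
s=manip.sense(); R=Ro.from_quat(s["tool_rot"]).as_matrix(); print(R.round(3), s["ft_torque"],s["q"][5])
print((R.T@np.array([-.0158,.1733,0.0005])).round(4))
```

```text
[[ 0.001  0.981 -0.193]
 [-0.    -0.193 -0.981]
 [-1.     0.001 -0.   ]] [ 0.06918862 -0.01250418 -0.06582753] -0.6034217553435501
[-0.0006 -0.0489 -0.167 ]
```

play_rows:
  series:
    - [-0.0005, -0.003, -0.01, 0]
    - [-0.0005, -0.0075, -0.025, 0]
    - [-0.0005, -0.0117, -0.04, 0]
    - [-0.0005, -0.0146, -0.05, 0]
    - [-0.0005, -0.0176, -0.06, 0]
    - [-0.0005, -0.0176, -0.06, 0]
    - [-0.0005, -0.0176, -0.06, 0]

```text
t: 4.3
tcp_pos: [0.4559, -0.2483, -0.0033]
tool_rot: [0.547, 0.45, -0.545, 0.448]
force: [2.8, 5.2, 4.6]
finger_gap: 0.639
```

Run:
```python
import sys; sys.path.insert(0,'.')
from h import *; from station import manip,snapshot
s=manip.sense(); print(s["t"],s["ft_torque"])
d=snapshot("scene"); cv2.imwrite("pics/s2.png",cv2.resize(d["image"][130:300,230:450],None,fx=3.2,fy=3.2,interpolation=cv2.INTER_CUBIC))
d=snapshot("top"); cv2.imwrite("pics/t2.png",cv2.resize(d["image"][150:330,200:420],None,fx=3,fy=3))
```

```text
4.3 [ 0.84537629 -0.70448691  0.11629472]
```

View pics/s2.png

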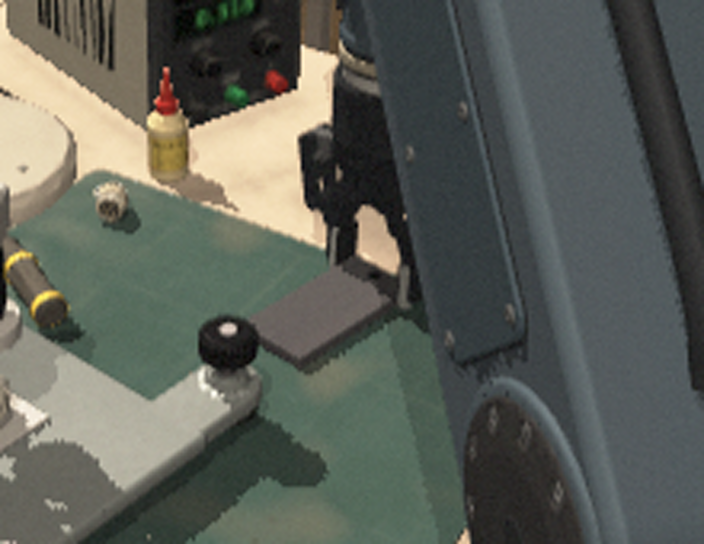

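View pics/t2.png

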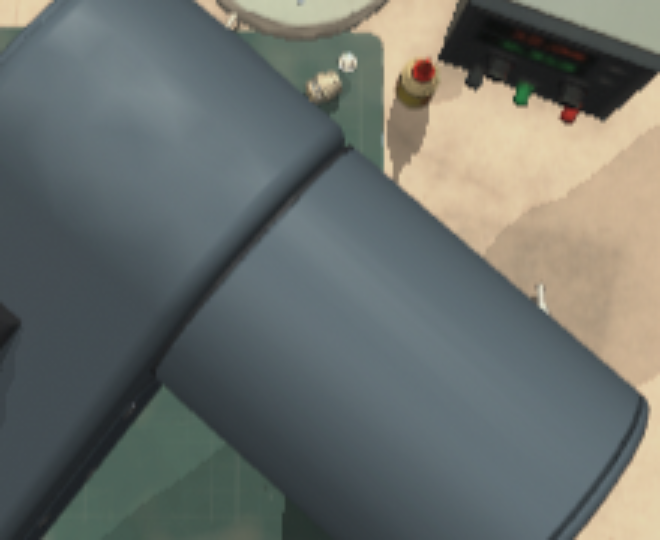

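Run:
```python
import sys; sys.path.insert(0,'.')
from h import *; from station import manip,snapshot
d=snapshot("scene")
for u,v in [(250,330),(303,368),(393,300)]:
    print(onplane(d,u/3.2+230-.3,v/3.2+130-.3,.01).round(4))
a=np.radians(79);dr=np.array([np.cos(a),np.sin(a)]);n=np.array([dr[1],-dr[0]])
s=manip.sense(); print(s["t"],s["force"],s["tcp_pos"]); 
for k in (1,-1): print("exp",(s["tcp_pos"][:2]+.108*dr+k*.028*n).round(4))
print(rel(s,[.4464,-.1399,-.003],-11))
```

```text
[ 0.4958 -0.1429  0.01  ]
[ 0.4448 -0.1276  0.01  ]
[ 0.4318 -0.228   0.01  ]
4.45 [3.05135077 6.68189048 5.18056274] [ 0.45580382 -0.24843989 -0.00330583]
exp [ 0.5039 -0.1478]
exp [ 0.4489 -0.1371]
(array([ 1.000e-04, -3.020e-02, -1.047e-01]), 'spin', np.float64(-0.12), 'tilt x', array([-7.0e-04,  3.5e-03, -1.0e+00]), 'jaw', np.float64(-11.12))
```

play_rows:
  series:
    - [0, -0.0045, -0.015, 0]
    - [0, -0.0085, -0.03, 0]
    - [0, -0.013, -0.045, 0]
    - [0, -0.017, -0.06, 0]
    - [0, -0.021, -0.073, 0]
    - [0, -0.0245, -0.085, 0]
    - [0, -0.0265, -0.092, 0]
    - [0, -0.0282, -0.098, 0]
    - [0, -0.0282, -0.098, 0]
    - [0, -0.0282, -0.098, 0]

```text
t: 5.45
tcp_pos: [0.4461, -0.146, -0.0032]
tool_rot: [0.546, 0.451, -0.546, 0.447]
force: [-1.0, 1.3, -3.3]
finger_gap: 0.64
```

Run:
```python
import sys; sys.path.insert(0,'.')
from h import *; from station import manip,snapshot
s=manip.sense(); print(s["t"],s["force"],s["ft_torque"],s["tcp_pos"]);
print(rel(s,[.4464,-.1399,-.003],-11))
d=snapshot("scene"); cv2.imwrite("pics/s3.png",cv2.resize(d["image"][180:310,220:400],None,fx=4,fy=4,interpolation=cv2.INTER_CUBIC))
```

```text
5.45 [-0.9918587   1.27399488 -3.34188422] [0.0486668  0.00262756 0.07250862] [ 0.44612718 -0.14599773 -0.00319512]
(array([-0.0002, -0.0009, -0.006 ]), 'spin', np.float64(-0.07), 'tilt x', array([-0.0029,  0.005 , -1.    ]), 'jaw', np.float64(-11.07))
```

View pics/s3.png

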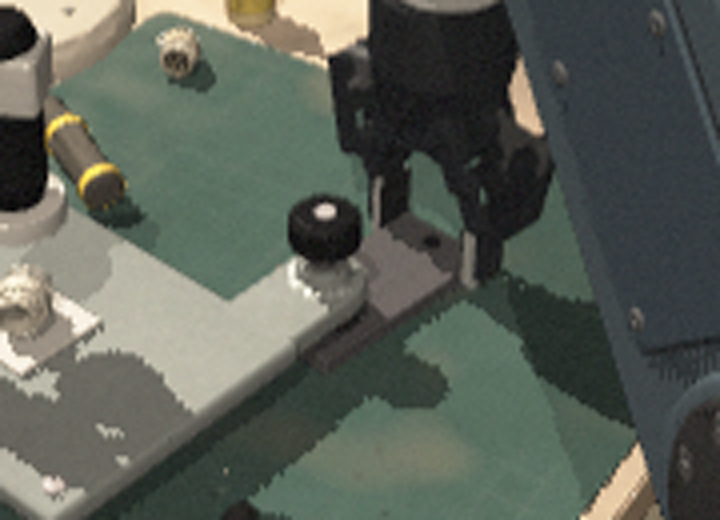

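play_rows:
  series:
    - [0, -0.0005, -0.002, 0]
    - [0, -0.0008, -0.004, 0]
    - [0, -0.0008, -0.006, 0]
    - [0, -0.0008, -0.006, 0]

```text
t: 5.9
tcp_pos: [0.4468, -0.1403, -0.0031]
tool_rot: [0.546, 0.451, -0.546, 0.447]
force: [0.2, 0.0, -3.3]
finger_gap: 0.644
```

Run:
```python
import sys; sys.path.insert(0,'.')
from h import *; from station import manip,snapshot
s=manip.sense(); print(s["t"],s["force"],s["ft_torque"],s["tcp_pos"]);
d=snapshot("scene"); cv2.imwrite("pics/s4.png",cv2.resize(d["image"][180:310,220:400],None,fx=4,fy=4,interpolation=cv2.INTER_CUBIC))
d0=dict(np.load("scene0.npz")); a=cv2.absdiff(d["image"],d0["image"])[200:320,160:280]; print("stand diff",a.mean())
```

```text
5.9 [ 0.15454381  0.03385116 -3.34273567] [-0.15746654 -0.13522566 -0.0568243 ] [ 0.44683843 -0.14030777 -0.00314523]
stand diff 15.684259259259258
```

View pics/s4.png

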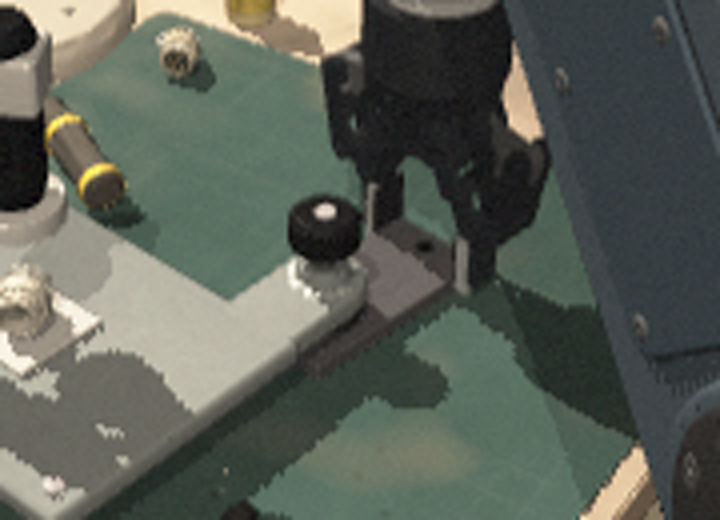

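play_rows:
  series:
    - [0, 0, 0, 0]
    - [0, 0, 0, 0]
    - [0, 0, 0, 0]
    - [-0.02, 0, 0, 0]
    - [-0.05, 0, 0, 0]
    - [-0.09, 0, 0, 0]
    - [-0.13, 0, 0, 0]
    - [-0.15, 0, 0, 0]
    - [-0.15, 0, 0, 0]
  claw: 80

```text
t: 6.85
tcp_pos: [0.4489, -0.1419, 0.1498]
tool_rot: [0.547, 0.449, -0.545, 0.45]
force: [0.9, -0.5, -0.2]
finger_gap: 0.802
```

Run:
```python
import sys; sys.path.insert(0,'.')
from h import *; from station import manip,snapshot
s=manip.sense(); print(s["t"],s["force"],s["ft_torque"],s["tcp_pos"],s["q"]);
d=snapshot("scene"); cv2.imwrite("pics/s5.png",cv2.resize(d["image"][180:310,220:400],None,fx=4,fy=4,interpolation=cv2.INTER_CUBIC)); np.savez("scene5.npz",**d)
d=snapshot("top"); cv2.imwrite("pics/t5.png",d["image"])
```

```text
6.85 [ 0.8570966  -0.45208767 -0.15622243] [ 0.01398162 -0.03872424 -0.0064246 ] [ 0.44885388 -0.14190632  0.1498209 ] [-0.54606544  0.45343353  1.89571779  0.00395579  0.78943887 -0.35524677]
```

View pics/s5.png

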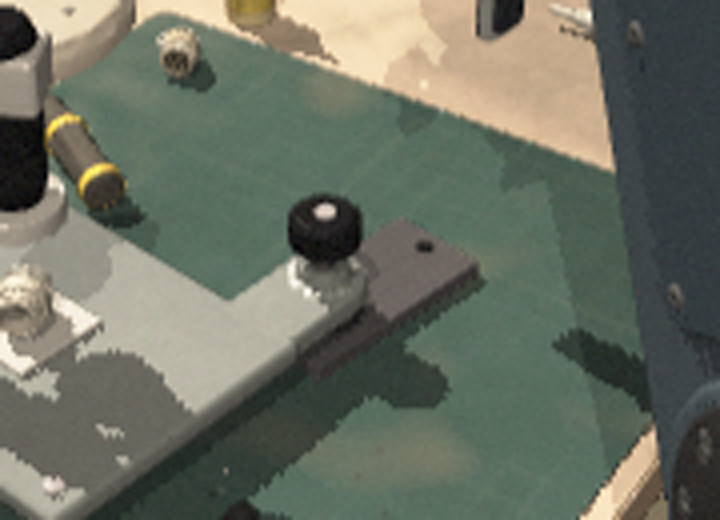

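View pics/t5.png

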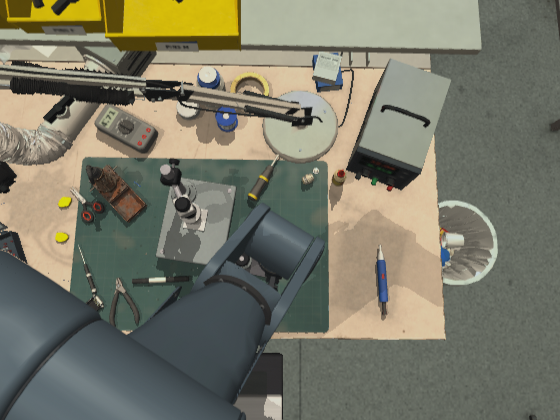

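play_rows:
  series:
    - [-0.01, -0.01, 0.045, 0]
    - [-0.02, -0.02, 0.09, 0]
    - [-0.03, -0.03, 0.135, 0]
    - [-0.04, -0.04, 0.18, 0]
    - [-0.05, -0.05, 0.225, 0]
    - [-0.06, -0.06, 0.27, 0]
    - [-0.07, -0.07, 0.315, 0]
    - [-0.08, -0.08, 0.36, 0]
    - [-0.08, -0.09, 0.4, 0]
    - [-0.08, -0.09, 0.425, 0]
    - [-0.08, -0.09, 0.425, 0]

```text
t: 8.05
tcp_pos: [0.275, -0.544, 0.2229]
tool_rot: [0.547, 0.45, -0.546, 0.446]
force: [-0.4, -0.0, 0.3]
finger_gap: 0.797
```

Run:
```python
import sys; sys.path.insert(0,'.')
from h import *; from station import manip,snapshot
s=manip.sense(); print(s["t"],s["tcp_pos"],s["q"]);
d=snapshot("top"); np.savez("top6.npz",**d); cv2.imwrite("pics/t6.png",cv2.resize(d["image"][220:300,190:310],None,fx=6,fy=6,interpolation=cv2.INTER_CUBIC))
d0=dict(np.load("top0.npz")); print("stand diff",cv2.absdiff(d["image"],d0["image"])[180:265,155:225].mean())
```

```text
8.05 [ 0.27503472 -0.54399643  0.22294392] [-1.28533178e+00  5.18221606e-01  1.47725869e+00 -1.05823018e-03
  1.15190114e+00 -1.08729291e+00]
stand diff 1.224985994397759
```

View pics/t6.png

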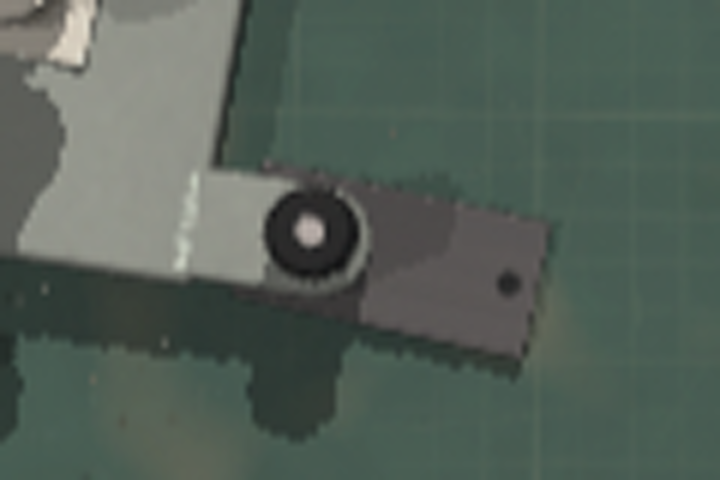

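Run:
```python
import sys; sys.path.insert(0,'.')
from h import *
d=dict(np.load("top6.npz"))
W=lambda u,v,z:onplane(d,u/6+190-.42,v/6+220-.42,z)[:2]*1000
ax=W(311,231,.0765); print("axis",ax)
b=W(553,222,.01);c=W(520,360,.01);print(b,c,np.linalg.norm(b-c))
for p,q in ((W(385,182,.01),b),(W(365,324,.01),c),(b,c)):
    t=(q-p)/np.linalg.norm(q-p); print("dist",(t[0]*(ax-p)[1]-t[1]*(ax-p)[0]).round(1),np.degrees(np.arctan2(t[1],t[0])).round(1))
```

```text
axis [460.26109723 -64.23951281]
[ 471.28029645 -157.53283138] [ 415.88288146 -144.89928598] 56.81971538812648
dist -31.2 -102.7
dist 26.2 -102.3
dist -88.5 167.2
```

Run:
```python
import sys; sys.path.insert(0,'.')
from h import *; from station import manip
print(rel(manip.sense(),[.4605,-.0643,.125],78))
```

```text
(array([ 0.1013,  0.0887, -0.5031]), 'spin', np.float64(-89.24), 'tilt x', array([-0.0028,  0.0085, -1.    ]), 'jaw', np.float64(-11.24))
```

play_rows:
  series:
    - [0, 0.004, -0.025, -7]
    - [0, 0.012, -0.07, -15]
    - [0, 0.02, -0.115, -23]
    - [0, 0.028, -0.16, -31]
    - [0.01, 0.036, -0.205, -39]
    - [0.015, 0.044, -0.25, -47]
    - [0.02, 0.052, -0.295, -54]
    - [0.03, 0.06, -0.34, -61]
    - [0.04, 0.068, -0.385, -68]
    - [0.05, 0.076, -0.43, -75]
    - [0.06, 0.083, -0.47, -82]
    - [0.08, 0.087, -0.495, -88]
    - [0.095, 0.0887, -0.5031, -89.2]
    - [0.1, 0.0887, -0.5031, -89.2]
    - [0.1, 0.0887, -0.5031, -89.2]
    - [0.1, 0.0887, -0.5031, -89.2]
  claw: 100

```text
t: 9.7
tcp_pos: [0.4601, -0.0644, 0.1264]
tool_rot: [0.077, 0.705, -0.072, 0.702]
force: [-0.3, -0.2, -0.2]
finger_gap: 1.001
```

Run:
```python
import sys; sys.path.insert(0,'.')
from h import *; from station import manip,snapshot
s=manip.sense(); print(s["t"],s["force"],s["ft_torque"],s["q"],s["finger_gap"])
print(rel(s,[.4605,-.0643,.050],78))
d=snapshot("scene"); cv2.imwrite("pics/s7.png",cv2.resize(d["image"][80:310,180:420],None,fx=2.5,fy=2.5))
```

```text
9.7 [-0.328252   -0.18793009 -0.16034032] [-0.01383344 -0.02532052 -0.0140874 ] [-0.38487463  0.49333474  1.92404535  0.01010351  0.73061074 -1.75227089] 1.0012812650586866
(array([ 0.0764, -0.0004,  0.0008]), 'spin', np.float64(-0.09), 'tilt x', array([-0.0034,  0.0086, -1.    ]), 'jaw', np.float64(77.91))
```

View pics/s7.png

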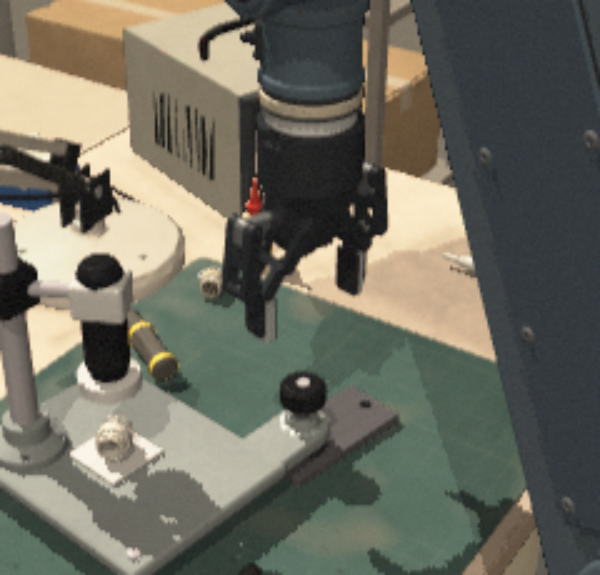

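The gripper is centred above the knob: the tips in this crop are at (265,335) and (350,290), and the knob is at (303,385). Now I descend.

play_rows:
  series:
    - [0.02, 0, 0.0005, 0]
    - [0.04, -0.0004, 0.0008, 0]
    - [0.06, -0.0004, 0.0008, 0]
    - [0.07, -0.0004, 0.0008, 0]
    - [0.0755, -0.0004, 0.0008, 0]
    - [0.0755, -0.0004, 0.0008, 0]
    - [0.0755, -0.0004, 0.0008, 0]

```text
t: 10.45
tcp_pos: [0.4614, -0.0651, 0.0518]
tool_rot: [0.077, 0.704, -0.072, 0.702]
force: [-0.1, 0.3, -0.0]
finger_gap: 0.996
```

Run:
```python
import sys; sys.path.insert(0,'.')
from h import *; from station import manip,snapshot
s=manip.sense(); print(s["t"],s["force"],s["ft_torque"],s["q"][5])
print(rel(s,[.4605,-.0643,.050],78))
d=snapshot("scene"); cv2.imwrite("pics/s8.png",cv2.resize(d["image"][150:310,220:400],None,fx=3.5,fy=3.5))
```

```text
10.45 [-0.05468031  0.26007505 -0.00934032] [-0.04174262  0.01765476 -0.01015465] -1.7556034550872108
(array([ 0.0018,  0.0006, -0.001 ]), 'spin', np.float64(-0.13), 'tilt x', array([-0.0013,  0.0079, -1.    ]), 'jaw', np.float64(77.87))
```

View pics/s8.png

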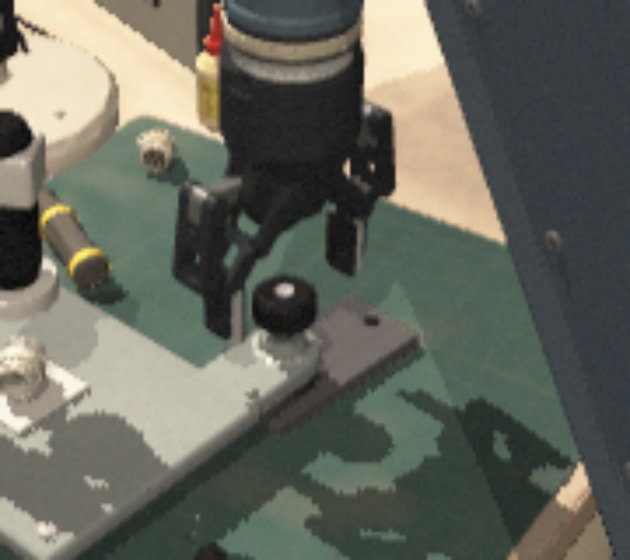

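play_rows:
  series:
    - [0.001, 0.0006, -0.0008, 0]
    - [0.002, 0.0006, -0.0008, 0]
    - [0.002, 0.0006, -0.0008, 0]
    - [0.002, 0.0006, -0.0008, 0]
    - [0.002, 0.0006, -0.0008, 0]
    - [0.002, 0.0006, -0.0008, 0]
  claw: 46
  force: 20

```text
t: 11.1
tcp_pos: [0.4609, -0.0642, 0.0499]
tool_rot: [0.077, 0.704, -0.072, 0.703]
force: [-0.3, 0.5, 0.5]
finger_gap: 0.46
```

Run:
```python
from station import manip
s=manip.sense(); print(s["t"],s["tcp_pos"],s["force"],s["ft_torque"],s["finger_gap"])
```

```text
11.1 [ 0.46086124 -0.06422071  0.0499218 ] [-0.25583139  0.49143614  0.45788334] [0.04995945 0.00855733 0.01716176] 0.4597765787467422
```

play_rows:
  series:
    - [0, 0, 0, 0]
    - [0, 0, 0, 0]
    - [0, 0, 0, 0]
  claw: 30
  force: 20

```text
t: 11.4
tcp_pos: [0.461, -0.0633, 0.0504]
tool_rot: [0.078, 0.704, -0.072, 0.703]
force: [1.2, 5.2, 5.7]
finger_gap: 0.411
```

Run:
```python
from station import manip
s=manip.sense(); print(s["t"],s["tcp_pos"],s["force"],s["ft_torque"],s["finger_gap"])
```

```text
11.4 [ 0.46102521 -0.06330238  0.05044069] [1.19097379 5.22067871 5.67564178] [ 0.88142219 -0.22984723  0.00411993] 0.41084516925686826
```

play_rows:
  series:
    - [0, 0, 0, 0]
    - [0, 0, 0, 0]

```text
t: 11.6
tcp_pos: [0.4611, -0.0631, 0.0505]
tool_rot: [0.078, 0.704, -0.072, 0.703]
force: [0.5, 2.5, 2.2]
finger_gap: 0.41
```

play_rows:
  series:
    - [0, 0, 0, 0]
    - [0, 0, 0, 0]

```text
t: 11.8
tcp_pos: [0.4611, -0.063, 0.0506]
tool_rot: [0.078, 0.703, -0.072, 0.703]
force: [0.2, 2.6, 2.6]
finger_gap: 0.413
```

Run:
```python
from station import manip
s=manip.sense(); print(s["t"],s["tcp_pos"],s["force"],s["ft_torque"],s["finger_gap"])
```

```text
11.8 [ 0.46108614 -0.06304476  0.05055356] [0.16280185 2.62293614 2.64147128] [ 0.30291359 -0.06348982  0.00637605] 0.413020283150746
```

play_rows:
  series:
    - [0.0001, 0, 0, 4]
    - [0.0002, 0, 0, 8]
    - [0.0003, 0, 0, 12]
    - [0.0004, 0, 0, 16]
    - [0.0005, 0, 0, 20]
    - [0.0006, 0, 0, 25]
    - [0.0007, 0, 0, 30]
    - [0.0007, 0, 0, 30]

```text
t: 12.6
tcp_pos: [0.4611, -0.0629, 0.0499]
tool_rot: [0.258, 0.661, -0.251, 0.658]
force: [0.7, 3.4, 2.6]
finger_gap: 0.413
```

```bash
cat > st.py <<'E'
from station import manip
from h import *
L=[]
s=manip.sense()
R=Ro.from_quat(s["tool_rot"]).as_matrix(); y=R[:,1]
print(round(s["t"],2),s["tcp_pos"].round(4) if hasattr(s["tcp_pos"],'round') else s["tcp_pos"],np.round(s["force"],2),np.round(s["ft_torque"],4),"axis tq",round(float(R[:,0]@np.array(s["ft_torque"])),4),round(s["finger_gap"],3),"jaw",np.degrees(np.arctan2(y[1],y[0])).round(2),"q6",round(s["q"][5],4),"tau6",s["tau"][5])
E
python3 st.py
```

```text
12.6 [ 0.4611 -0.0629  0.0499] [0.69 3.44 2.61] [ 0.4658 -0.1387  0.0028] axis tq -0.0042 0.413 jaw 47.81 q6 -1.2312 tau6 0.27174197137355804
```

play_rows:
  series:
    - [0.0001, 0, 0, 4]
    - [0.0002, 0, 0, 8]
    - [0.0003, 0, 0, 12]
    - [0.0004, 0, 0, 16]

```text
t: 13.0
tcp_pos: [0.4612, -0.0628, 0.0495]
tool_rot: [0.347, 0.619, -0.341, 0.616]
force: [0.4, 3.6, 3.3]
finger_gap: 0.416
```

```bash
python3 st.py
```

```text
13.0 [ 0.4612 -0.0628  0.0495] [0.41 3.57 3.28] [ 0.4836 -0.161   0.0132] axis tq -0.0147 0.416 jaw 31.76 q6 -0.9514 tau6 -0.43278965167701244
```

play_rows:
  series:
    - [0.0001, 0, 0, 4]
    - [0.0002, 0, 0, 8]
    - [0.0003, 0, 0, 12]

```text
t: 13.3
tcp_pos: [0.4613, -0.0627, 0.0493]
tool_rot: [0.41, 0.58, -0.404, 0.576]
force: [0.7, 3.0, 3.0]
finger_gap: 0.413
```

```bash
python3 st.py
```

```text
13.3 [ 0.4613 -0.0627  0.0493] [0.71 3.01 2.98] [ 0.5186 -0.2096  0.0412] axis tq -0.0431 0.413 jaw 19.7 q6 -0.7413 tau6 -0.43322847224771976
```

```bash
cat > st.py <<'E'
from station import manip,snapshot
from h import *
A=[];Fz=[]
for i in range(6):
    s=manip.sense(); R=Ro.from_quat(s["tool_rot"]).as_matrix(); A.append(R[:,0]@np.array(s["ft_torque"])); Fz.append(s["force"])
    if i<5: d=snapshot("scene")
y=R[:,1]
print(round(s["t"],2),np.round(s["tcp_pos"],4),"F",np.mean(Fz,0).round(2),"axis tq",np.round(A,3),"mean",np.mean(A).round(4),round(s["finger_gap"],3),"jaw",np.degrees(np.arctan2(y[1],y[0])).round(2),"q6",round(s["q"][5],4))
np.savez("last.npz",**d)
E
python3 st.py
```

```text
13.55 [ 0.4613 -0.0627  0.0492] F [1.04 3.17 2.68] axis tq [-0.043 -0.015  0.023 -0.016 -0.006  0.007] mean -0.0084 0.41 jaw 19.86 q6 -0.744
```

play_rows:
  series:
    - [0.0001, 0, 0, 4]
    - [0.0002, 0, 0, 8]
    - [0.0003, 0, 0, 12]

```text
t: 13.85
tcp_pos: [0.4614, -0.0627, 0.049]
tool_rot: [0.468, 0.535, -0.462, 0.531]
force: [0.8, 3.9, 3.2]
finger_gap: 0.405
```

```bash
python3 st.py
```

```text
14.1 [ 0.4614 -0.0627  0.049 ] F [1.18 3.62 3.06] axis tq [-0.018  0.062  0.059  0.03   0.006 -0.029] mean 0.0184 0.411 jaw 7.95 q6 -0.5363
```

play_rows:
  series:
    - [0.0001, 0, 0, 4]
    - [0.0002, 0, 0, 8]

```text
t: 14.3
tcp_pos: [0.4614, -0.0627, 0.0488]
tool_rot: [0.503, 0.502, -0.498, 0.497]
force: [1.3, 4.0, 2.9]
finger_gap: 0.409
```

```bash
python3 st.py
```

```text
14.55 [ 0.4615 -0.0627  0.0488] F [1.27 3.45 3.06] axis tq [-0.027  0.073 -0.043  0.088 -0.     0.069] mean 0.0266 0.412 jaw 0.05 q6 -0.3984
```

```bash
cat > s1.py <<'E'
from station import manip
from h import *
s=manip.sense(); R=Ro.from_quat(s["tool_rot"]).as_matrix(); y=R[:,1]
print(round(s["t"],2),"tq",round(float(R[:,0]@np.array(s["ft_torque"])),4),"F",np.round(s["force"],1),"z",round(s["tcp_pos"][2],4),"jaw",np.degrees(np.arctan2(y[1],y[0])).round(2),"qd6",round(s["qd"][5],3),"tau6",round(s["tau"][5],3))
E
python3 s1.py
```

```text
14.55 tq 0.0689 F [1.1 4.1 2.9] z 0.0488 jaw 0.05 qd6 0.009 tau6 -0.03
```

play_rows:
  series:
    - [0.0001, 0, 0, 3]
    - [0.0002, 0, 0, 6]

```text
t: 14.75
tcp_pos: [0.4615, -0.0627, 0.0486]
tool_rot: [0.528, 0.476, -0.523, 0.471]
force: [0.2, 3.2, 3.6]
finger_gap: 0.41
```

```bash
python3 s1.py
```

```text
14.75 tq -0.0623 F [0.2 3.2 3.6] z 0.0486 jaw -5.98 qd6 0.52 tau6 -0.332
```

play_rows:
  series:
    - [0.0001, 0, 0, 3]
    - [0.0002, 0, 0, 6]

```text
t: 14.95
tcp_pos: [0.4616, -0.0627, 0.0485]
tool_rot: [0.552, 0.447, -0.547, 0.443]
force: [0.7, 3.1, 3.2]
finger_gap: 0.413
```

```bash
python3 s1.py
```

```text
14.95 tq -0.0695 F [0.7 3.1 3.2] z 0.0485 jaw -12.01 qd6 0.518 tau6 -0.319
```

play_rows:
  series:
    - [0.0001, 0, 0, 3]
    - [0.0002, 0, 0, 6]

```text
t: 15.15
tcp_pos: [0.4616, -0.0627, 0.0484]
tool_rot: [0.574, 0.418, -0.57, 0.413]
force: [1.2, 4.1, 4.2]
finger_gap: 0.418
```

```bash
python3 s1.py
```

```text
15.15 tq -0.0038 F [1.2 4.1 4.2] z 0.0484 jaw -18.04 qd6 0.518 tau6 -0.319
```

play_rows:
  series:
    - [0.0001, 0, 0, 3]
    - [0.0002, 0, 0, 6]

```text
t: 15.35
tcp_pos: [0.4616, -0.0627, 0.0482]
tool_rot: [0.595, 0.387, -0.591, 0.382]
force: [1.1, 3.3, 4.1]
finger_gap: 0.412
```

```bash
python3 s1.py
```

```text
15.35 tq -0.01 F [1.1 3.3 4.1] z 0.0482 jaw -24.06 qd6 0.519 tau6 -0.32
```

play_rows:
  series:
    - [0.0001, 0, 0, 3]
    - [0.0002, 0, 0, 6]

```text
t: 15.55
tcp_pos: [0.4617, -0.0627, 0.0481]
tool_rot: [0.615, 0.356, -0.611, 0.35]
force: [0.7, 2.8, 4.3]
finger_gap: 0.415
```

```bash
python3 s1.py
```

```text
15.55 tq -0.0233 F [0.7 2.8 4.3] z 0.0481 jaw -30.09 qd6 0.517 tau6 -0.319
```

play_rows:
  series:
    - [0.0001, 0, 0, 3]
    - [0.0002, 0, 0, 6]

```text
t: 15.75
tcp_pos: [0.4618, -0.0628, 0.048]
tool_rot: [0.632, 0.323, -0.628, 0.318]
force: [0.9, 3.3, 3.4]
finger_gap: 0.412
```

```bash
python3 s1.py
```

```text
15.75 tq -0.0273 F [0.9 3.3 3.4] z 0.048 jaw -36.12 qd6 0.517 tau6 -0.308
```

play_rows:
  series:
    - [0.0001, 0, 0, 3]
    - [0.0002, 0, 0, 6]

```text
t: 15.95
tcp_pos: [0.4618, -0.0628, 0.0479]
tool_rot: [0.648, 0.289, -0.644, 0.284]
force: [1.3, 4.3, 3.6]
finger_gap: 0.411
```

```bash
python3 s1.py
```

```text
15.95 tq -0.0363 F [1.3 4.3 3.6] z 0.0479 jaw -42.13 qd6 0.517 tau6 -0.294
```

play_rows:
  series:
    - [0.0001, 0, 0, 3]
    - [0.0002, 0, 0, 6]

```text
t: 16.15
tcp_pos: [0.4618, -0.0628, 0.0477]
tool_rot: [0.662, 0.255, -0.659, 0.25]
force: [1.4, 2.8, 3.1]
finger_gap: 0.411
```

```bash
python3 s1.py
```

```text
16.15 tq -0.0932 F [1.4 2.8 3.1] z 0.0477 jaw -48.15 qd6 0.518 tau6 -0.277
```

play_rows:
  series:
    - [-0.0001, 0, 0, -3]
    - [-0.0002, 0, 0, -6]

```text
t: 16.35
tcp_pos: [0.4618, -0.0628, 0.0479]
tool_rot: [0.648, 0.29, -0.644, 0.285]
force: [0.9, 4.3, 2.2]
finger_gap: 0.412
```

```bash
python3 s1.py
```

```text
16.35 tq 0.0664 F [0.9 4.3 2.2] z 0.0479 jaw -41.96 qd6 -0.52 tau6 0.301
```

play_rows:
  series:
    - [0.0001, 0, 0, 3]
    - [0.0002, 0, 0, 6]

```text
t: 16.55
tcp_pos: [0.4618, -0.0628, 0.0478]
tool_rot: [0.662, 0.256, -0.658, 0.251]
force: [1.5, 2.6, 4.8]
finger_gap: 0.412
```

```bash
python3 s1.py
```

```text
16.55 tq -0.0539 F [1.5 2.6 4.8] z 0.0478 jaw -47.97 qd6 0.52 tau6 -0.302
```

play_rows:
  series:
    - [-0.0001, 0, 0, -3]
    - [-0.0002, 0, 0, -6]

```text
t: 16.75
tcp_pos: [0.4618, -0.0628, 0.0479]
tool_rot: [0.647, 0.291, -0.644, 0.286]
force: [1.7, 2.6, 2.0]
finger_gap: 0.411
```

```bash
python3 s1.py
```

```text
16.75 tq 0.0264 F [1.7 2.6 2. ] z 0.0479 jaw -41.78 qd6 -0.519 tau6 0.301
```

play_rows:
  series:
    - [0.0001, 0, 0, 3]
    - [0.0002, 0, 0, 6]

```text
t: 16.95
tcp_pos: [0.4618, -0.0628, 0.0478]
tool_rot: [0.661, 0.257, -0.658, 0.252]
force: [1.9, 4.4, 4.6]
finger_gap: 0.414
```

```bash
python3 s1.py
```

```text
16.95 tq -0.0555 F [1.9 4.4 4.6] z 0.0478 jaw -47.78 qd6 0.522 tau6 -0.303
```

play_rows:
  series:
    - [0.0001, 0, 0, 2]
    - [0.0001, 0, 0, 4]

```text
t: 17.15
tcp_pos: [0.4619, -0.0628, 0.0477]
tool_rot: [0.67, 0.234, -0.666, 0.229]
force: [0.9, 3.2, 2.3]
finger_gap: 0.413
```

```bash
python3 s1.py
```

```text
17.15 tq -0.1213 F [0.9 3.2 2.3] z 0.0477 jaw -51.76 qd6 0.344 tau6 -0.154
```

play_rows:
  series:
    - [-0.0001, 0, 0, -3]
    - [-0.0002, 0, 0, -6]

```text
t: 17.35
tcp_pos: [0.4618, -0.0628, 0.0479]
tool_rot: [0.656, 0.27, -0.653, 0.265]
force: [1.6, 3.2, 3.0]
finger_gap: 0.412
```

```bash
python3 s1.py
```

```text
17.35 tq 0.0879 F [1.6 3.2 3. ] z 0.0479 jaw -45.57 qd6 -0.521 tau6 0.29
```

play_rows:
  series:
    - [0.0001, 0, 0, 3]
    - [0.0002, 0, 0, 6]

```text
t: 17.55
tcp_pos: [0.4619, -0.0628, 0.0477]
tool_rot: [0.669, 0.235, -0.666, 0.23]
force: [0.7, 3.5, 3.8]
finger_gap: 0.412
```

```bash
python3 s1.py
```

```text
17.55 tq -0.0615 F [0.7 3.5 3.8] z 0.0477 jaw -51.57 qd6 0.523 tau6 -0.292
```

play_rows:
  series:
    - [-0.0001, 0, 0, -3]
    - [-0.0002, 0, 0, -6]

```text
t: 17.75
tcp_pos: [0.4618, -0.0628, 0.0479]
tool_rot: [0.656, 0.271, -0.652, 0.266]
force: [0.8, 3.0, 2.3]
finger_gap: 0.413
```

```bash
python3 s1.py
```

```text
17.75 tq 0.1316 F [0.8 3.  2.3] z 0.0479 jaw -45.39 qd6 -0.519 tau6 0.293
```

play_rows:
  series:
    - [0.0001, 0, 0, 3]
    - [0.0002, 0, 0, 6]

```text
t: 17.95
tcp_pos: [0.4619, -0.0628, 0.0477]
tool_rot: [0.669, 0.236, -0.666, 0.231]
force: [0.6, 3.6, 4.1]
finger_gap: 0.408
```

```bash
python3 s1.py
```

```text
17.95 tq -0.1364 F [0.6 3.6 4.1] z 0.0477 jaw -51.39 qd6 0.522 tau6 -0.292
```

play_rows:
  series:
    - [0, 0, 0, 0]
    - [0, 0, 0, 0]

```text
t: 18.15
tcp_pos: [0.4619, -0.0628, 0.0477]
tool_rot: [0.669, 0.237, -0.666, 0.232]
force: [0.5, 3.7, 3.0]
finger_gap: 0.41
```

play_rows:
  series:
    - [0, 0, 0, 0]
    - [0, 0, 0, 0]
    - [0, 0, 0, 0]
    - [0, 0, 0, 0]
    - [0, 0, 0, 0]
    - [0, 0, 0, 0]
  claw: 100

```text
t: 18.75
tcp_pos: [0.4618, -0.0629, 0.0477]
tool_rot: [0.669, 0.237, -0.666, 0.232]
force: [0.5, 0.3, 1.2]
finger_gap: 1.003
```

```bash
python3 s1.py
python3 - <<'E'
import sys; sys.path.insert(0,'.')
from h import *; from station import manip,snapshot
print(rel(manip.sense(),[.275,-.544,.223],-49))
d=snapshot("scene"); cv2.imwrite("pics/s9.png",cv2.resize(d["image"][150:310,220:400],None,fx=3.5,fy=3.5))
E
```

```text
18.75 tq 0.0031 F [0.5 0.3 1.2] z 0.0477 jaw -51.3 qd6 0.002 tau6 -0.001
(array([-0.1797,  0.2577,  0.4454]), 'spin', np.float64(-2.3), 'tilt x', array([ 0.0017,  0.0085, -1.    ]), 'jaw', np.float64(-51.3))
```

View pics/s9.png

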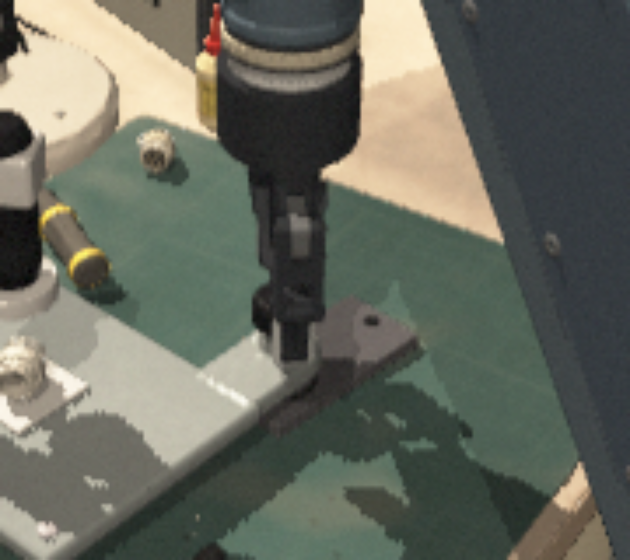

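The jaws are open and clear around the knob. I'll retreat straight up, then away for a final check.

play_rows:
  series:
    - [-0.01, 0, 0, 0]
    - [-0.03, 0, 0, 0]
    - [-0.06, 0, 0, 0]
    - [-0.09, 0, 0, 0]
    - [-0.11, 0.01, 0.015, 0]
    - [-0.12, 0.03, 0.05, 0]
    - [-0.13, 0.055, 0.09, 0]
    - [-0.14, 0.08, 0.13, 0]
    - [-0.15, 0.1, 0.17, 0]
    - [-0.16, 0.125, 0.21, 0]
    - [-0.17, 0.15, 0.25, 0]
    - [-0.18, 0.175, 0.29, 0]
    - [-0.18, 0.2, 0.33, 0]
    - [-0.18, 0.22, 0.37, 0]
    - [-0.18, 0.24, 0.41, 0]
    - [-0.18, 0.257, 0.445, 0]
    - [-0.18, 0.257, 0.445, 0]

```text
t: 20.5
tcp_pos: [0.2723, -0.5483, 0.224]
tool_rot: [0.669, 0.234, -0.667, 0.232]
force: [0.0, 0.9, 1.0]
finger_gap: 0.998
```

Run:
```python
import sys; sys.path.insert(0,'.')
from h import *; from station import manip,snapshot
s=manip.sense(); print(s["t"],s["tcp_pos"],s["force"])
d=snapshot("top"); np.savez("top9.npz",**d); cv2.imwrite("pics/t9.png",cv2.resize(d["image"][220:300,190:310],None,fx=6,fy=6,interpolation=cv2.INTER_CUBIC))
d6=dict(np.load("top6.npz")); d0=dict(np.load("top0.npz"))
D=cv2.absdiff(d["image"],d0["image"]).max(2)
for n,r in dict(stand=(180,265,155,225),lug_knob=(240,275,225,260)).items(): print(n,cv2.absdiff(d["image"],d0["image"])[r[0]:r[1],r[2]:r[3]].mean(), cv2.absdiff(d["image"],d6["image"])[r[0]:r[1],r[2]:r[3]].mean())
# sub-pixel shift of the stand
for ref,nm in ((d0,"start"),(d6,"before screw")):
    a=cv2.cvtColor(ref["image"],6)[175:262,150:226].astype(np.float32);b=cv2.cvtColor(d["image"],6)[175:262,150:226].astype(np.float32)
    print(nm,cv2.phaseCorrelate(a,b,cv2.createHanningWindow(a.shape[::-1],cv2.CV_32F)))
P=cloud(d)[...,2]; P0=cloud(d0)[...,2]
print("plate depth change mm",np.median((P-P0)[225:255,170:220])*1e3, "knob",np.median((P-P0)[254:263,237:247])*1e3)
c=d["image"].copy(); cv2.imwrite("pics/tall9.png",np.hstack([d0["image"][140:330,60:420],c[140:330,60:420]]))
```

```text
20.5 [ 0.27229322 -0.54830312  0.22399136] [0.04346767 0.94658613 1.01847064]
stand 1.086610644257703 0.6022408963585434
lug_knob 3.937687074829932 1.4212244897959183
start ((0.020925204223004812, -0.015576868442600755), 0.9922306812471814)
before screw ((0.01720216106050998, -0.024467550895309387), 0.9953135667906867)
plate depth change mm -0.053090209185070736 knob -2.87898908207402
```

View pics/t9.png

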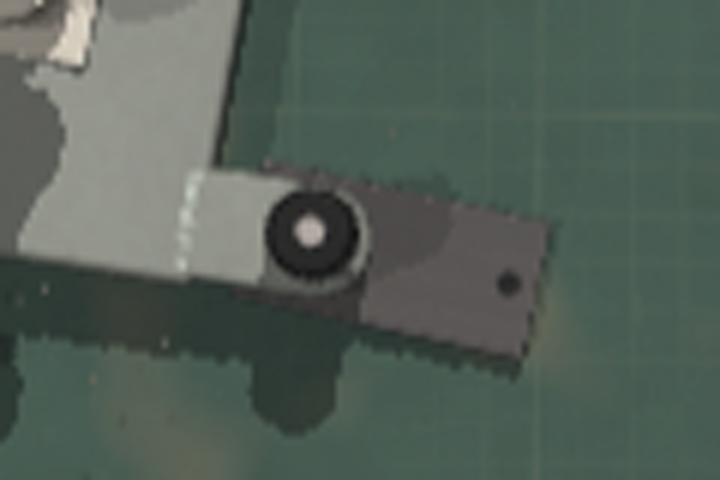

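View pics/tall9.png

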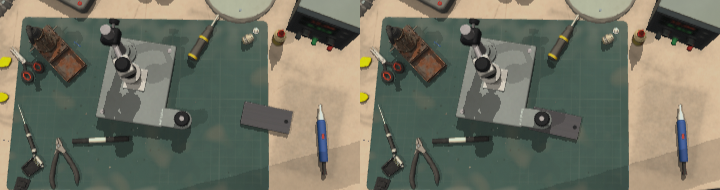

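```bash
python3 -c "
from station import manip
print(manip.sign_off())"
```

```text
the job is handed in; nothing more can be done
None
```

The packing plate now lies under the screw foot and the foot bears on it with an estimated 3–4 N. I handed the job in at about 20.5 s of the 61 s, with the arm well clear.

**What I did:** I gripped the plate at its right end and slid it flat about 174 mm under the foot. Then I gripped the knob and turned it clockwise about 129° net, with a few 6° back-and-forth turns at the end to check the torque.

**Last checks:**
- **Plate position (top view):** the foot's axis is 26 and 31 mm from the plate's long edges, and about 31 mm from its hidden left end, worked out from its 120 mm length. The foot's radius is 20 mm, so its whole face is over the plate with at least about 6 mm to spare, or about 4 mm allowing for the 2 mm calibration.
- **Screw travel:** depth shows the knob 2.9 mm lower, which matches 129° of thread. That is within the expected 1.5–3.3 mm gap.
- **Contact force:** knob torque rose from about 0.03 N m turning free to about 0.105 N m, which gives the 3–4 N. Single readings scattered by about ±0.03 N m, so the force is good to roughly ±1 N. Joint torque began to change over the same last stretch of turning.
- **Stand:** its image shifted less than 0.03 px and its plate height changed less than 0.1 mm, so it was neither moved nor lifted.
- **Other tools:** they look unmoved when I compare the before and after pictures.

**Disagreement:** the scene camera put the plate about 8 mm off from the top camera along its length. I trusted the top camera because the scene view is at a shallow angle there, and the final top view shows the placing is good.

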